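# Find the heavy side of a grinding wheel

## Robot

A 7-joint arm with a two-finger parallel gripper is mounted at the origin on the work surface. World frame = base frame: x ahead of the robot, y to its left, z up, the work surface at z = 0. Lengths are in m, angles in rad, forces in N, time in s.
With the tool pointing down it reaches from about 0.425 to 0.875 m from the base axis. Payload 4.7 kg.
Tool frame: the origin (TCP) lies between the finger pads; the fingertips stand 8 mm ahead of it and the grasp point (between the pads) lies 11 mm behind it; z points along the fingers, y is the direction in which the jaws open and shut (so a half turn about z gives the same grasp; the last joint's range is limited). The gripper opens to 87 mm and grips with 3 to 60 N. Pads are 19 mm wide; open, the fingers measure 117 mm over their backs; the gripper's body (75 mm by 190 mm) begins 51 mm behind the grasp point.
Start: joints at [1.182, 0.321, -0.07, 1.45, 0.023, 1.371, -0.057], TCP at [0.255, -0.598, 0.231] pointing down, gripper open.
Joint ranges: [-2.86, 2.86], [-0.3, 2.09], [-1.38, 1.24], [0.06, 2.45], [-1.56, 4.7], [0.09, 2.05], [-2.69, 2.69]. Speed limits (rad/s): [2.57, 2.57, 3.14, 3.14, 3.14, 3.14, 3.14].

## Interface

Orientations are given as a rotation vector (axis times angle).
In Python, from bench import ctrl, optics, ticket gives the robot as it stands.
- The arm moves only by the tool play_rows, never from a script. Its argument "motion" is a list of rows, each a list of 5 numbers: the closure, from 0 (fully open) to 1 (shut), then the shift along the tool's x, y, z in cm, then the turn about the tool's z in rad. In form: [[jaw, tx, ty, tz, spin], ...]. A call has 1 to 20 rows; each row shifts and turns the commanded pose from where the row before left it, along the tool's axes as they then stand; what a row does not reach is not made up. A row lasts 1/8 s, in which the tool goes at most 62.5 mm and 10.7 degrees, less where a joint would pass 70% of its speed; a pose out of reach is approached as far as the arm can. A call is refused whole if a number of a shift passes 6.25 or a number of a turn 0.188, either way. A call with a gripper value outside its range is refused whole. The fingers move at their own pace and stop on an object; "force" is the grip in N (left out, the last holds). Time passes only in rows, so rows that do not move let the fingers close. It gives the time, the measured TCP pose, the force and the opening at its end, in the units of the state.
- ctrl.get_state(): the state, without advancing time (a new reading comes with each control period).
- optics.get_image(name): name is "scene" or "top" or "wrist"; returns the picture (420x560x3 uint8, red, green, blue); there is no depth.
- optics.calibration(name): a dict with "K" (3x3 intrinsics, pixels), "pose" (4x4, takes a point from camera to world coordinates); the wrist camera has in their place "hand_eye" (4x4, takes a point from camera to tool coordinates, whose origin is the TCP and whose axes are the flange's). Camera axes: x right, y down, z forward; pixel columns grow to the right and rows downward; lengths in m; the calibration is good to about 2 mm. A picture is of the moment at which its call begins: read the wrist's pose just before it. calibration takes no time and is no camera call.
- ticket.close_job(): hands the job in, once; it reports no verdict.
The state is a dict: "time": time; "joint_positions": joint angles; "qd": joint speeds; "joint_torque": joint torques, N m; "position": TCP position; "tool_rot": TCP orientation; "ft_force": force on the tool from outside, world axes, zero at the start; "torque": the same for the moment, N m; "grip_width": opening from 0.0 (shut) to 1.0 (fully open).
Only numpy, scipy, OpenCV 4.12 (cv2) and the standard library are available. Lean on these libraries where they do the work, as an engineer would, in place of code of your own. Each camera call takes 0.05 s, during which the arm holds its last target.

## Task

Take the grinding wheel on its mandrel out of the wooden cradle, lower it onto the balancing stand without dropping it so that the mandrel lies across both pairs of discs, then let go and let it swing until it has come to rest with its heavy side down. To make sure, turn the wheel by hand about a sixth of a turn to one side, let go again and leave it until it has fully come to rest once more. Finish while holding it still just as it rests, heavy side down, the wheel pinched in the gripper and the mandrel still on the discs, so that its lowest point can be chalked; leave the other things on the bench where they are.

Things in the scene. Friction and masses are not known exactly. Their poses are not given: they have to be found in the camera images.
- wheel_center (a point): Loose grey grinding wheel, 125 mm diameter, 20 mm thick, between aluminium flanges (44 mm diameter, 36 mm over both; a nut to 27 mm from the middle) on a steel mandrel 12 mm thick, 192 mm long, centred; 0.66 to 0.85 kg. Pinch it across the rim from above. Point: wheel centre. y axis along the mandrel; x and z turn with the wheel. One side is heavier inside, unseen, by about 0.03 N m.
- cradle_rest (a point): Fixed wooden cradle, 130 x 200 mm, 107 mm high: two cheeks, 120 mm apart, with rubber-lined V notches that carry the mandrel; friction keeps the wheel from turning there. Point: where the wheel's centre starts, 90 mm above the bench; y axis along the mandrel, z up. The wheel lifts out straight up.
- stand_seat (a point): Fixed green stand, 150 x 210 mm. 62 mm to either side of its middle two free steel discs, 80 mm diameter, overlap and form a nip for the mandrel; disc tops 115 mm above the bench, all else lower. Point: the wheel's centre when seated, 112 mm up; y axis along the mandrel (either way round), z up. Let go on it, the wheel swings (to and fro in 1.2 s) and rests in about 5 s.
- wrench: Bystander: steel wrench, 180 mm long, lying flat on the bench. Origin at the underside, about its middle; x along it.
- spare_wheel: Bystander: spare grinding wheel with no mandrel, 125 mm in diameter, 20 mm thick, lying flat. Origin at the centre of its underside.
- flange: Bystander: aluminium wheel flange, 50 mm in diameter, 16 mm high. Origin at the centre of its underside.
- oil_can: Bystander: grey can, 60 mm in diameter, 130 mm high, upright. Origin at the centre of its underside.
- dresser: Bystander: wheel dresser, dark steel bar tool 265 mm long and 44 mm wide, 30 mm high, lying along its x axis from -155 to +107 mm. Origin at its underside.
- screw_jar: Bystander: glass jar with steel lid, 64 mm in diameter, 75 mm high. Origin at the centre of its underside.

How it is judged:
On the way, in this order (a step that is already met when the one before it is completed fails the run):
1. the mandrel lies in both nips of the stand, the gripper has let go and the wheel has come to rest (distance between wheel_center and stand_seat below 0.018 m and angle between the y axis of wheel_center and the y axis of stand_seat, either way round below 0.12 rad and angular speed of rotor below 0.15 rad/s and contact force between rotor and the fingers below 0.05 N and contact force between rotor and the arm below 0.05 N), for 0.4 s.
2. on the stand, the wheel is turned by hand so that its heavy side is well off the bottom (over 35 degrees) (distance between wheel_center and stand_seat below 0.018 m and angle between wheel_center's own x axis and vertical below 2.53 rad and contact force between rotor and the fingers above 0.1 N).
3. let go, the wheel comes to rest on the discs by itself with its heavy side down (all of step 1 and angle between wheel_center's own x axis and vertical above 2.88 rad), for 0.4 s.
At the end, for the whole second after the job is handed in: the wheel is pinched in the fingers (more than 1 N) and still, its centre within 18 mm of its seat on the stand and the mandrel within 7 degrees of the stand's direction, heavy side within 15 degrees of straight down (angle between wheel_center's own x axis and vertical above 2.88 rad and distance between wheel_center and stand_seat below 0.018 m and angle between the y axis of wheel_center and the y axis of stand_seat, either way round below 0.12 rad and contact force between rotor and the fingers above 1 N and angular speed of rotor below 0.1 rad/s and linear speed of rotor below 0.02 m/s); the arm keeps its last pose, push and grip.
It fails at once if the wheel is dropped (linear speed of rotor above 0.5 m/s and contact force between rotor and the fingers below 0.05 N).
It fails at once if the wheel falls to the bench (height (world z) of wheel_center below 0.075 m).
It fails at once if a bystander is moved (distance of any of wrench, spare_wheel, flange, oil_can, dresser, screw_jar from where it was at the start of the episode above 0.03 m).
It also fails if it takes over 58 s, if anything falls off the work surface, if the arm or the gripper's body presses on something with over 40 N, if the wrist force passes 120 N, or if a joint passes its speed limit or range.

## Working session

There is one attempt and no reset: what is moved stays moved. The work goes in short steps, Python scripts to look and compute and a tool call to move; the robot and the scene stay as the last step left them, time stands still between calls to the robot, and variables do not carry over. Pictures are saved under pics/ and viewed, and the job is handed in when it is done.

Besides the shell and the picture viewer there is one more tool, called after "Emit:" by a JSON object that holds its "fn" and its "kwargs", one argument or row to a line. play_rows: Moves the arm, as the interface text tells. Its arguments: {"type":"object","properties":{"motion":{"type":"array"},"force":{"type":"number"}},"required":["motion"]}

```bash
mkdir -p pics; ls
python3 - <<'E'
from bench import ctrl, optics, ticket
import cv2
print(ctrl.get_state())
for n in ["scene","top"]:
    c=optics.calibration(n);print(n,c)
    cv2.imwrite(f"pics/{n}0.png",optics.get_image(n)[:,:,::-1])
print(optics.calibration("wrist"))
E
```

```text
pics
{'time': 0.0, 'joint_positions': array([ 1.18209845,  0.32184336, -0.07004114,  1.45159972,  0.02259853,
        1.37079134, -0.05689304]), 'qd': array([ 1.20165808e-03,  6.22200052e-05,  1.54963629e-04,  9.25208976e-04,
       -8.82090395e-04, -5.47575292e-04,  1.78553609e-03]), 'joint_torque': array([-2.96711187e-05, -4.91296363e+01, -4.03870884e-01, -3.12527168e+01,
       -6.38241973e-02,  4.37527313e-02,  1.89922807e-04]), 'position': array([ 0.25453016, -0.59754623,  0.22948572]), 'tool_rot': array([-3.07633789e+00, -6.28076998e-01,  7.45289605e-04]), 'ft_force': array([ 1.05670079, -0.12506571,  0.17279358]), 'torque': array([0.026906  , 0.00326953, 0.00313425]), 'grip_width': 1.000129453610211}
scene {'K': array([[398.10478085,   0.        , 277.75141376],
       [  0.        , 398.10478085, 214.32275523],
       [  0.        ,   0.        ,   1.        ]]), 'pose': array([[-0.57081944,  0.67403159, -0.468878  ,  1.1029998 ],
       [ 0.82104971,  0.4731147 , -0.31943678,  0.36009694],
       [ 0.00652259, -0.56731287, -0.82347651,  1.03417798],
       [ 0.        ,  0. 
[... 271 characters left out ...]

       [-0.99969842,  0.02216809, -0.010566  ,  0.0175357 ],
       [ 0.00636418, -0.18168725, -0.98333577,  1.20214758],
       [ 0.        ,  0.        ,  0.        ,  1.        ]])}
{'K': array([[313.73663107,   0.        , 280.30943064],
       [  0.        , 313.73663107, 215.76993464],
       [  0.        ,   0.        ,   1.        ]]), 'hand_eye': array([[ 8.69603647e-04, -9.64897842e-01, -2.62624064e-01,
         7.07782950e-02],
       [ 9.99999559e-01,  9.31909901e-04, -1.12688029e-04,
        -1.32702386e-04],
       [ 3.53474401e-04, -2.62623850e-01,  9.64898227e-01,
        -1.54498551e-01],
       [ 0.00000000e+00,  0.00000000e+00,  0.00000000e+00,
         1.00000000e+00]])}
```

View pics/scene0.png

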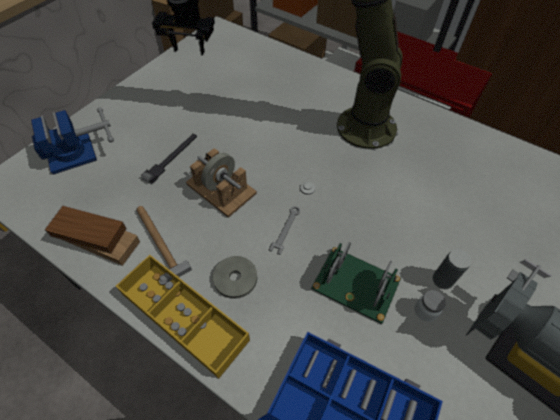

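View pics/top0.png

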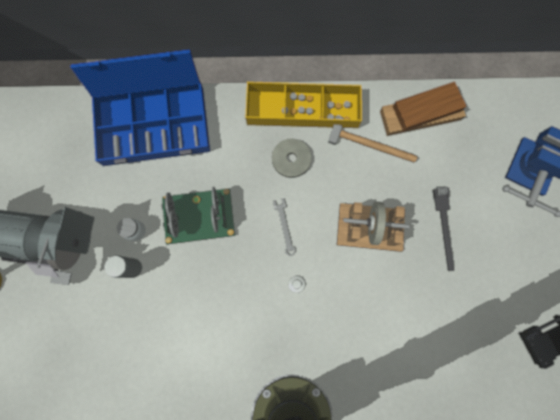

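The scene view shows the cradle with the wheel at about (221,180) and the stand at (357,283). In the top view they are at about (373,226) and (199,216). I'll enlarge both to measure them.

Run:
```python
import cv2,numpy as np
t=cv2.imread("pics/top0.png");s=cv2.imread("pics/scene0.png")
f=lambda im,x,y,w,h,k:cv2.resize(im[y:y+h,x:x+w],None,fx=k,fy=k,interpolation=cv2.INTER_CUBIC)
a=f(t,325,190,100,70,8);b=f(t,150,180,100,70,8)
cv2.imwrite("pics/tc.png",a);cv2.imwrite("pics/ts.png",b)
cv2.imwrite("pics/ss.png",f(s,300,230,115,100,6.9));cv2.imwrite("pics/sc.png",f(s,175,140,90,75,8))
```

```text
(no output)
```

View pics/tc.png

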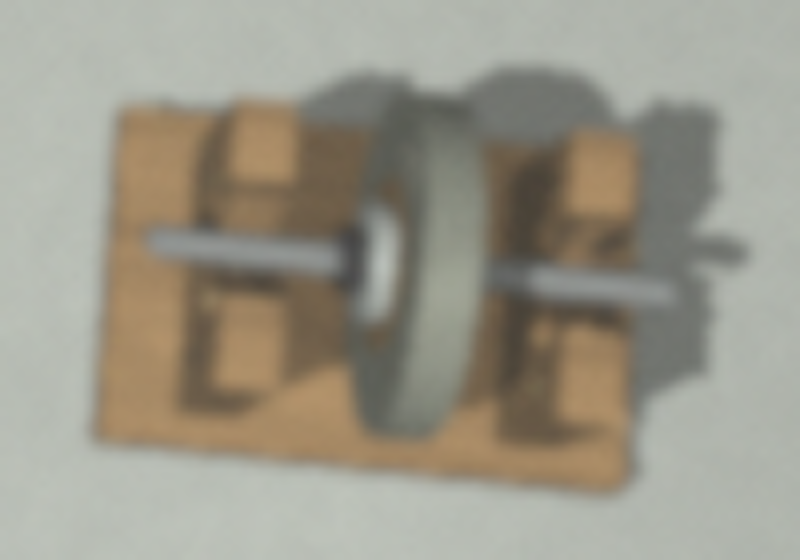

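View pics/ts.png

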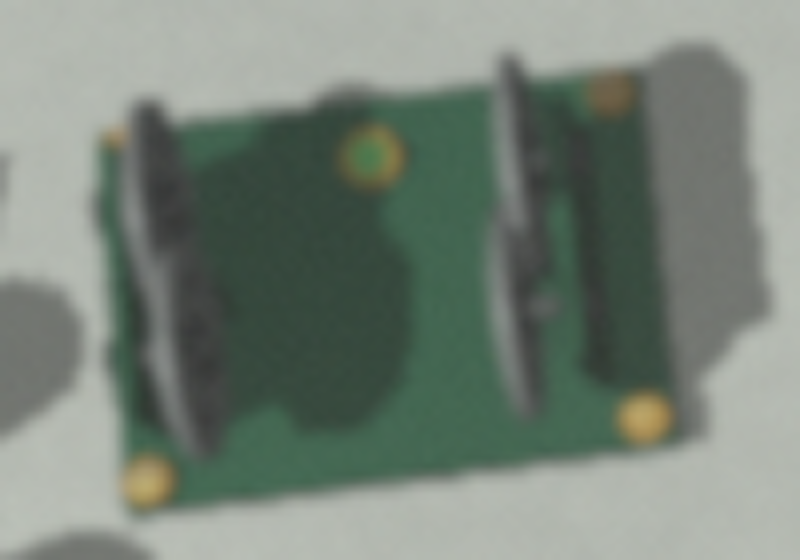

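View pics/ss.png

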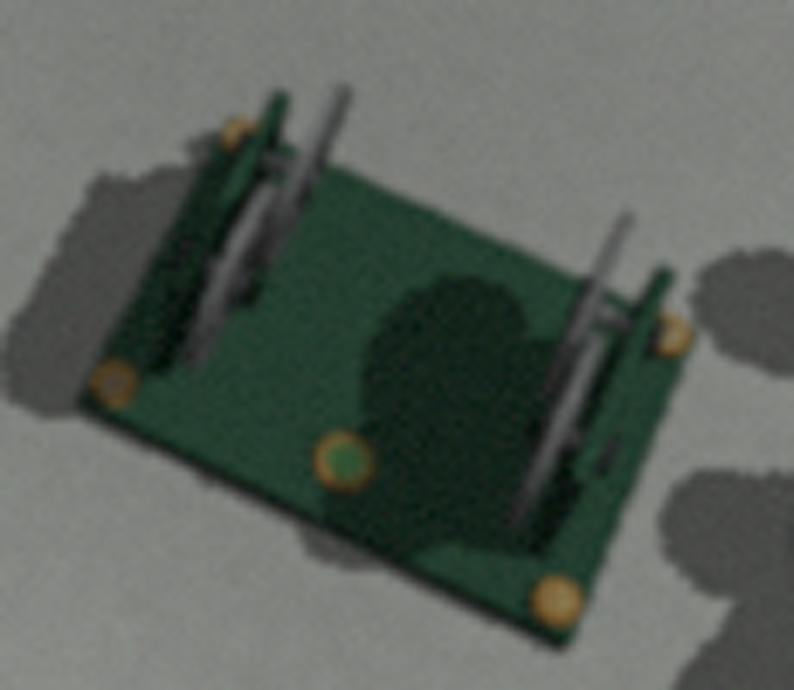

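View pics/sc.png

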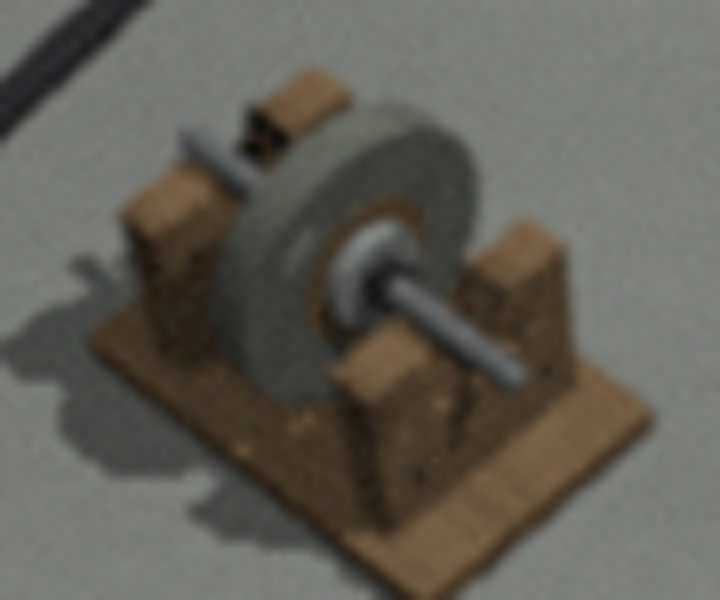

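The crops give the pixels I need: the mandrel ends in both views, the base corners, and the brass bolts and disc crossings on the stand. Next I'll triangulate them.

```bash
cat > h.py <<'E'
import numpy as np, cv2
from scipy.spatial.transform import Rotation as R
from bench import ctrl, optics, ticket
C={n:optics.calibration(n) for n in("top","scene","wrist")}
def pose(n,st=None):
    if n!="wrist": return C[n]["pose"]
    st=st or ctrl.get_state(); T=np.eye(4);T[:3,:3]=R.from_rotvec(st["tool_rot"]).as_matrix();T[:3,3]=st["position"]
    return T@C["wrist"]["hand_eye"]
def ray(n,u,v,P=None):
    P=pose(n) if P is None else P
    d=P[:3,:3]@np.linalg.inv(C[n]["K"])@[u,v,1]; return P[:3,3],d/np.linalg.norm(d)
def onz(n,u,v,z,P=None):
    o,d=ray(n,u,v,P); return o+d*(z-o[2])/d[2]
def tri(r1,r2):
    (o,d),(p,e)=r1,r2
    s=np.linalg.lstsq(np.c_[d,-e],p-o,rcond=None)[0]
    a,b=o+d*s[0],p+e*s[1]; return (a+b)/2,np.linalg.norm(a-b)
def proj(n,p,P=None):
    P=pose(n) if P is None else P
    c=P[:3,:3].T@(np.asarray(p)-P[:3,3]); q=C[n]["K"]@c; return q[:2]/q[2]
E
python3 - <<'E'
from h import *
np.set_printoptions(precision=4,suppress=True)
c=lambda X,Y,x0,y0,k:(x0+X/k-.44,y0+Y/k-.44)
tc=lambda X,Y:c(X,Y,325,190,8); ts=lambda X,Y:c(X,Y,150,180,8)
ss=lambda X,Y:c(X,Y,300,230,6.9); sc=lambda X,Y:c(X,Y,175,140,8)
a=onz("top",*tc(145,240),.09);b=onz("top",*tc(680,294),.09)
print("mandrel",a,b,(a+b)/2,np.linalg.norm(a-b),np.arctan2(*(b-a)[[1,0]]))
a,e=tri(ray("top",*tc(145,240)),ray("scene",*sc(522,375)));b,f=tri(ray("top",*tc(680,294)),ray("scene",*sc(187,137)))
print("tri",a,b,(a+b)/2,np.linalg.norm(a-b),e,f)
for nm,p,q in [("boltNL",(370,157),(345,460)),("b2",(148,482),(672,333)),("b3",(645,417),(238,132)),("b4",(610,92),(115,382))]:
    print(nm,tri(ray("top",*ts(*p)),ray("scene",*ss(*q))))
bt=[onz("top",*ts(*p),.012) for p in [(100,140),(135,515),(685,445),(645,70)]]
print("base",np.array(bt),np.mean(bt,0),[np.linalg.norm(bt[i]-bt[i-1]) for i in range(4)])
for p in[(158,262),(508,212)]: print(onz("top",*ts(*p),.104))
E
```

```text
mandrel [ 0.5486 -0.1583  0.09  ] [ 0.5248 -0.3483  0.09  ] [ 0.5367 -0.2533  0.09  ] 0.19153051281442834 -1.6955439438749895
tri [ 0.5483 -0.1578  0.0916] [ 0.5248 -0.3489  0.0836] [ 0.5366 -0.2534  0.0876] 0.19266543525818813 0.0004161945667027572 0.003259007278308806
boltNL (array([0.6336, 0.2792, 0.016 ]), np.float64(0.001540280112807119))
b2 (array([0.5099, 0.3609, 0.0168]), np.float64(0.002865857363687786))
b3 (array([0.5307, 0.1716, 0.0198]), np.float64(0.001428232958499373))
b4 (array([0.6572, 0.1872, 0.0158]), np.float64(0.0015166248802861591))
base [[0.6438 0.3833 0.012 ]
 [0.4986 0.3654 0.012 ]
 [0.5204 0.1581 0.012 ]
 [0.6669 0.1735 0.012 ]] [0.5824 0.2701 0.012 ] [np.float64(0.21109440358980494), np.float64(0.1463248819265856), np.float64(0.2084174467086436), np.float64(0.14731868502443524)]
[0.5783 0.3332 0.104 ]
[0.5935 0.2099 0.104 ]
```

```bash
cat >> h.py <<'E'
np.set_printoptions(precision=4,suppress=True)
def delta(target,yawy,st=None):
    """tool-frame shift (cm) to target TCP and spin so tool y lies along world yaw yawy (mod pi)"""
    st=st or ctrl.get_state(); M=R.from_rotvec(st["tool_rot"]).as_matrix()
    cur=np.arctan2(M[1,1],M[0,1]); dy=(yawy-cur+np.pi/2)%np.pi-np.pi/2
    print("t",st["time"],"pos",st["position"],"yawy",cur,"zaxis",M[:,2],"grip",st["grip_width"],"ft",st["ft_force"])
    print("shift cm (tool)",M.T@(np.asarray(target)-st["position"])*100,"spin",-dy)
E
python3 - <<'E'
from h import *
delta([.5367,-.2533,.27],-1.6955)
E
```

```text
t 0.1 pos [ 0.2546 -0.5975  0.2296] yawy -1.1679479410015379 zaxis [-0.0007  0.0016 -1.    ] grip 0.99722292267604 ft [-0.7455 -0.1958  0.0537]
shift cm (tool) [ 39.4493 -20.6156  -4.0095] spin 0.5275520589984621
```

Emit:
{"fn": "play_rows", "kwargs": {
  "motion": [
    [0.45,2,-1,-0.4,0],
    [0.45,4,-2.1,-0.4,0],
    [0.45,4,-2.1,-0.4,0],
    [0.45,4,-2.1,-0.4,0],
    [0.45,4,-2.1,-0.4,0],
    [0.45,4,-2.1,-0.4,0],
    [0.45,4,-2.1,-0.4,0],
    [0.45,4,-2.1,-0.4,0],
    [0.45,4,-2.1,-0.4,0],
    [0.45,4,-2.1,-0.4,0],
    [0.45,1.5,-0.8,0,0],
    [0.45,0,0,0,0.13],
    [0.45,0,0,0,0.13],
    [0.45,0,0,0,0.13],
    [0.45,0,0,0,0.13],
    [0.45,0,0,0,0],
    [0.45,0,0,0,0]
  ],
  "force": 40
}}

```text
time: 2.22
position: [0.5367, -0.2527, 0.2705]
tool_rot: [3.136, -0.181, -0.001]
ft_force: [0.0, -0.0, 0.2]
grip_width: 0.547
```

Run:
```python
from h import *
delta([.5367,-.2533,.27],-1.6955)
cv2.imwrite("pics/w1.png",optics.get_image("wrist")[:,:,::-1])
P=pose("wrist")
for p in [[.5367,-.2533,.1525],[.5486,-.1583,.09],[.5248,-.3483,.09]]: print(proj("wrist",p,P))
```

```text
t 2.225 pos [ 0.5367 -0.2527  0.2705] yawy -1.6860160786264575 zaxis [-0.0003 -0.0002 -1.    ] grip 0.54735779605217 ft [ 0.0199 -0.0104  0.2132]
shift cm (tool) [0.0028 0.0602 0.0512] spin 0.009483921373542481
[280.5838 212.137 ]
[192.5725 196.8646]
[368.2846 198.5423]
```

View pics/w1.png

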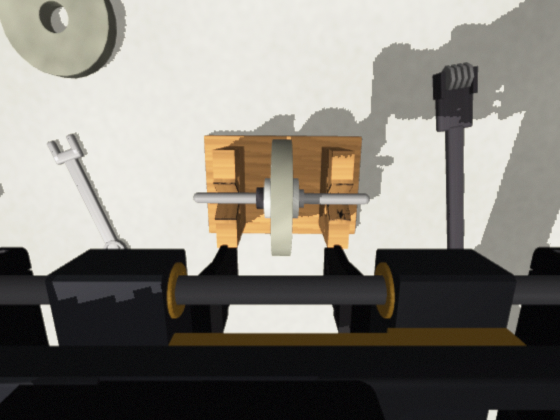

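The wrist view shows the mandrel ends at (195,197) and (367,199) and the rim at column 282. All are within about 2 px of the prediction, so I can descend and grip.

Emit:
{"fn": "play_rows", "kwargs": {
  "motion": [
    [0.45,0,0.13,2,0.01],
    [0.45,0,0,3,0],
    [0.45,0,0,3,0],
    [0.45,0,0,3,0],
    [0.45,0,0,2,0],
    [0.45,0,0,1.4,0],
    [0.45,0,0,0,0],
    [0.45,0,0,0,0],
    [1,0,0,0,0],
    [1,0,0,0,0],
    [1,0,0,0,0],
    [1,0,0,0,0],
    [1,0,0,0,0]
  ],
  "force": 40
}}

```text
time: 3.9
position: [0.537, -0.2537, 0.1267]
tool_rot: [-3.135, 0.199, -0.0]
ft_force: [0.4, 0.8, 2.0]
grip_width: 0.224
```

Run:
```python
from h import *
delta([.5859,.2716,.3],-1.461)
cv2.imwrite("pics/w2.png",optics.get_image("wrist")[:,:,::-1])
```

```text
t 3.9 pos [ 0.537  -0.2537  0.1267] yawy -1.69754561991432 zaxis [ 0.0001  0.0002 -1.    ] grip 0.2242670711874803 ft [0.4256 0.7799 1.998 ]
shift cm (tool) [ -1.7884 -52.7267 -17.3152] spin -0.23654561991431988
```

View pics/w2.png

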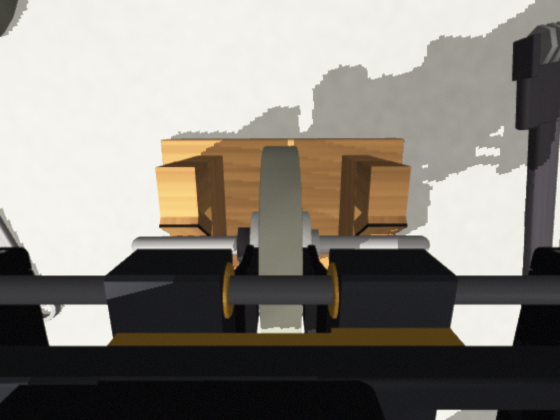

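The wheel is pinched: the opening is 19.5 mm, and the picture shows the fingers on both faces with the rim at columns 260–301. Next I'll lift it straight up.

Emit:
{"fn": "play_rows", "kwargs": {
  "motion": [
    [1,0,0,-0.3,0],
    [1,0,0,-0.8,0],
    [1,0,0,-1.2,0],
    [1,0,0,-1.8,0],
    [1,0,0,-2,0],
    [1,0,0,-2,0],
    [1,0,0,-2,0],
    [1,0,0,-2,0],
    [1,0,0,-2,0],
    [1,0,0,-1,0],
    [1,0,0,0,0]
  ]
}}

```text
time: 5.32
position: [0.5373, -0.2542, 0.2788]
tool_rot: [3.134, -0.2, 0.003]
ft_force: [-0.3, 0.1, -8.3]
grip_width: 0.225
```

Run:
```python
from h import *
delta([.5859,.2716,.28],-1.461)
cv2.imwrite("pics/w3.png",optics.get_image("wrist")[:,:,::-1])
```

```text
t 5.325 pos [ 0.5373 -0.2542  0.2788] yawy -1.6979790578974947 zaxis [ 0.0018 -0.0011 -1.    ] grip 0.22508431669350418 ft [-0.329   0.055  -8.2502]
shift cm (tool) [ -1.8436 -52.7684  -0.1691] spin -0.23697905789749463
```

View pics/w3.png

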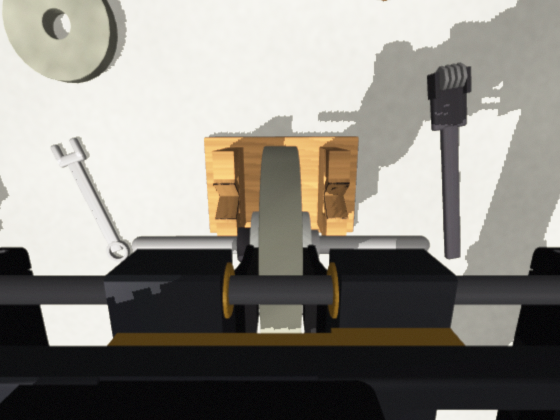

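The wheel lifted clear with 8.3 N on the wrist, and the mandrel is unchanged in the view at row 243, so it hasn't slipped. Now I'll carry it over to the stand.

Emit:
{"fn": "play_rows", "kwargs": {
  "motion": [
    [1,0,-1.5,0,0],
    [1,0,-3,0,0],
    [1,-0.2,-4,0,0],
    [1,-0.2,-4,0,0],
    [1,-0.2,-4,0,0],
    [1,-0.2,-4,0,0],
    [1,-0.2,-4,0,0],
    [1,-0.2,-4,0,0],
    [1,-0.2,-4,0,0],
    [1,-0.2,-4,0,0],
    [1,-0.2,-4,0,0],
    [1,-0.05,-4,0,0],
    [1,0,-4,0,0],
    [1,0,-3,0,0],
    [1,0,-1.3,0,0],
    [1,0,0,0,-0.08],
    [1,0,0,0,-0.08],
    [1,0,0,0,-0.077],
    [1,0,0,0,0],
    [1,0,0,0,0]
  ]
}}

```text
time: 7.88
position: [0.5854, 0.2715, 0.2773]
tool_rot: [3.136, 0.169, -0.001]
ft_force: [-0.7, -0.0, -7.8]
grip_width: 0.226
```

Run:
```python
from h import *
delta([.5859,.2716,.28],-1.461)
cv2.imwrite("pics/w4.png",optics.get_image("wrist")[:,:,::-1])
for n in["top","scene"]:
  cv2.imwrite(f"pics/{n}4.png",optics.get_image(n)[:,:,::-1])
P=pose("wrist")
for p in [[.5859,.2716,.104],[.5791,.3332,.104],[.5927,.2099,.104]]: print(proj("wrist",p,P))
t=cv2.imread("pics/top4.png")[150:270,110:270];cv2.imwrite("pics/t4.png",cv2.resize(t,None,fx=5,fy=5,interpolation=2))
```

```text
t 7.875 pos [0.5854 0.2715 0.2773] yawy -1.4629374478197088 zaxis [-0.0004 -0.0007 -1.    ] grip 0.22619171746174482 ft [-0.7333 -0.0418 -7.8242]
shift cm (tool) [ 0.0494 -0.0052 -0.2744] spin -0.0019374478197087264
[280.4795 198.6306]
[222.4226 198.6383]
[338.6225 198.6329]
```

View pics/w4.png

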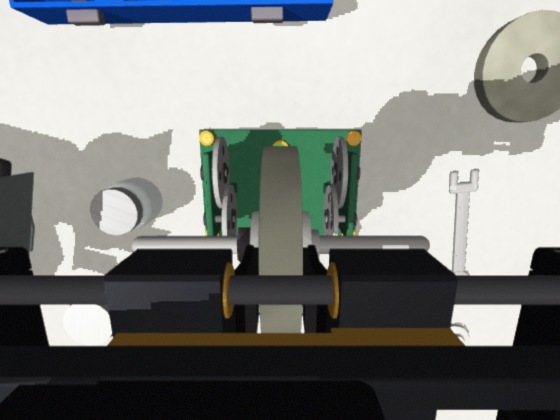

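View pics/t4.png

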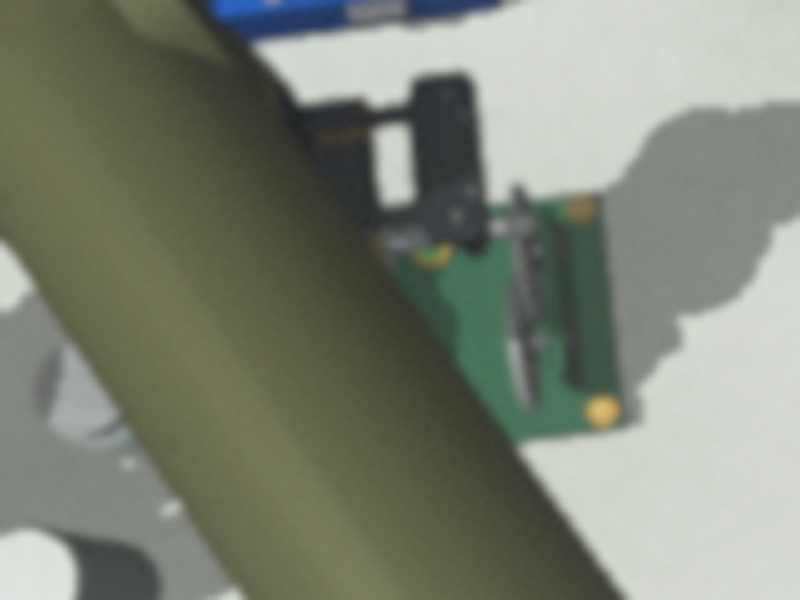

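Run:
```python
import cv2
a=cv2.imread("pics/w4.png")[120:250,190:370];cv2.imwrite("pics/w4z.png",cv2.resize(a,None,fx=4.4,fy=4.4,interpolation=2))
```

```text
(no output)
```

View pics/w4z.png

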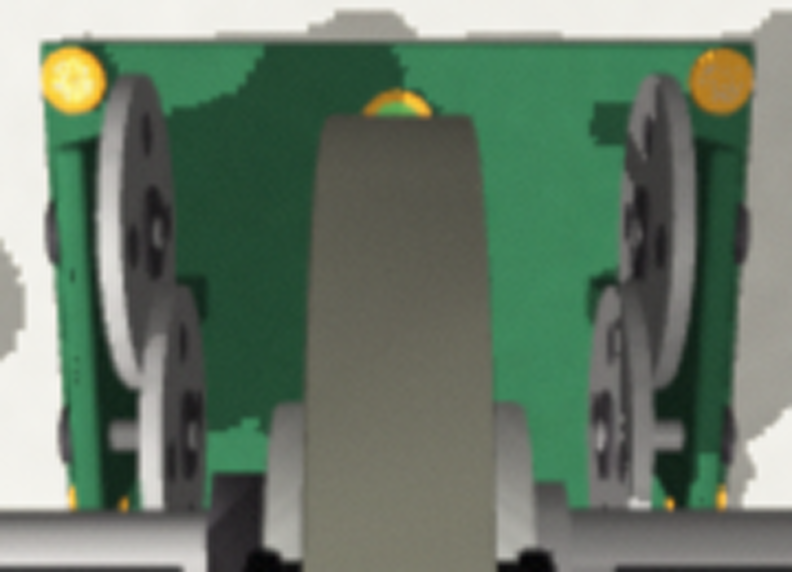

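Run:
```python
from h import *
st=ctrl.get_state();P=pose("wrist",st);M=R.from_rotvec(st["tool_rot"]).as_matrix()
q=[onz("wrist",u-.4,v-.4,.075,P) for u,v in[(225,172.7),(334.8,173.4),(233.6,219.3),(326.4,219.3)]]
print(np.array([(M.T@(p-st["position"]))*1000 for p in q]));print(np.mean(q,0))
# base corners back edge
c=[onz("wrist",u,v,.012,P) for u,v in[(199.5,129.3),(361,129.3)]]; print(c,np.mean(c,0),np.linalg.norm(c[0]-c[1]),[(M.T@(p-st["position"]))*1000 for p in c])
# mandrel in hand: wheel centre height est
for r in (243.5,): print("mandrel row->", [ (M.T@(onz("wrist",281.5,r,z,P)-st["position"]))*1000 for z in(.24,)])
```

```text
[[ 24.7294 -63.2107 202.4483]
 [ 24.038   61.5954 202.487 ]
 [-30.2932 -55.5627 202.4578]
 [-30.2078  54.1668 202.4917]]
[0.5824 0.2723 0.075 ]
[array([0.6456, 0.3833, 0.012 ]), array([0.6685, 0.1761, 0.012 ])] [0.6571 0.2797 0.012 ] 0.20841028576434026 [array([  71.9954, -104.223 ,  265.4295]), array([ 72.1775, 104.1872, 265.4939])]
mandrel row-> [array([-0.169 ,  0.882 , 37.4713])]
```

The wrist view puts the axle midpoints at tool x −3 mm, with 54.7 mm spacing where 54.6 is expected. The base edge gives the same −3 mm, so I'll correct for that and lower.

Emit:
{"fn": "play_rows", "kwargs": {
  "motion": [
    [1,-0.3,-0.17,1,0],
    [1,0,0,2,0],
    [1,0,0,2.5,0],
    [1,0,0,2.5,0],
    [1,0,0,2,0],
    [1,0,0,1.2,0],
    [1,0,0,0.5,0],
    [1,0,0,0,0],
    [1,0,0,0,0]
  ]
}}

```text
time: 9.15
position: [0.5829, 0.2738, 0.1616]
tool_rot: [-3.136, -0.172, -0.003]
ft_force: [0.2, -1.0, -7.6]
grip_width: 0.224
```

Run:
```python
from h import *
delta([.5824,.2723,.1487],-1.461)
cv2.imwrite("pics/w5.png",optics.get_image("wrist")[:,:,::-1])
```

```text
t 9.15 pos [0.5829 0.2738 0.1616] yawy -1.4609789033064724 zaxis [ 0.0017  0.0007 -1.    ] grip 0.2242177359203492 ft [ 0.1711 -1.0396 -7.6409]
shift cm (tool) [-0.0693  0.1476  1.2896] spin 2.1096693527677957e-05
```

View pics/w5.png

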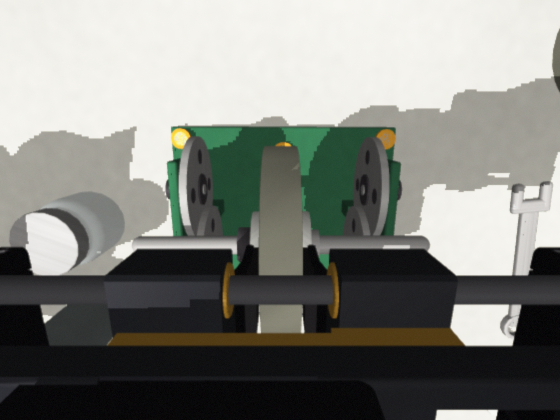

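Emit:
{"fn": "play_rows", "kwargs": {
  "motion": [
    [1,-0.05,0.15,0.4,0],
    [1,0,0,0.4,0],
    [1,0,0,0.25,0],
    [1,0,0,0.15,0],
    [1,0,0,0.1,0],
    [1,0,0,0,0],
    [1,0,0,0,0]
  ]
}}

```text
time: 10.07
position: [0.5832, 0.2718, 0.1489]
tool_rot: [-3.137, -0.171, -0.005]
ft_force: [1.8, -2.3, 2.6]
grip_width: 0.224
```

Run:
```python
from h import *
im=optics.get_image("scene")[:,:,::-1]
cv2.imwrite("pics/s6.png",cv2.resize(im[180:340,270:470],None,fx=3.7,fy=3.7,interpolation=2))
cv2.imwrite("pics/w6.png",optics.get_image("wrist")[:,:,::-1])
print(ctrl.get_state()["ft_force"])
```

```text
[ 2.7854 -2.8609  4.0039]
```

View pics/s6.png

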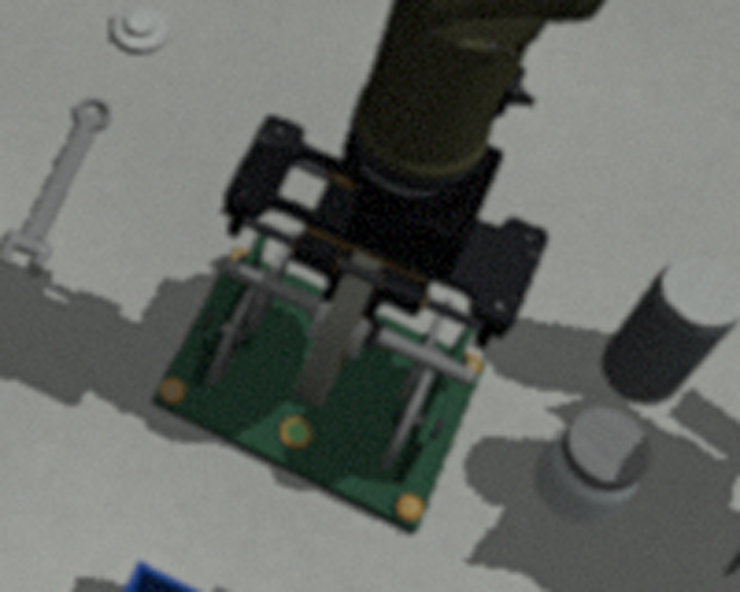

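View pics/w6.png

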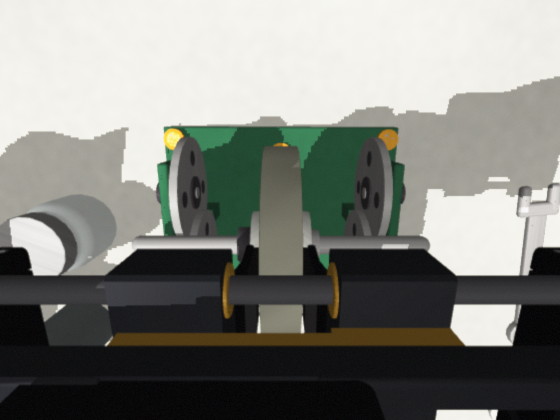

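The wheel is centred in the stand (base edges at columns 164 and 398, wheel at 281), the mandrel lies over both nips, and the wrist force reversed. I'll let go and wait.

Emit:
{"fn": "play_rows", "kwargs": {
  "motion": [
    [0.4,0,0,0,0],
    [0.4,0,0,0,0],
    [0.4,0,0,0,0],
    [0.4,0,0,0,0],
    [0.4,0,0,0,0],
    [0.4,0,0,0,0],
    [0.4,0,0,0,0],
    [0.4,0,0,0,0]
  ]
}}

```text
time: 11.18
position: [0.582, 0.2718, 0.1475]
tool_rot: [3.137, 0.172, 0.0]
ft_force: [1.1, 0.1, -1.1]
grip_width: 0.595
```

Run:
```python
from h import *
delta([.5824,.2723,.1487],-1.461)
cv2.imwrite("pics/w7.png",optics.get_image("wrist")[:,:,::-1])
```

```text
t 11.175 pos [0.582  0.2718 0.1475] yawy -1.4610106458612984 zaxis [ 0.     -0.0001 -1.    ] grip 0.5954691061353169 ft [ 1.0551  0.0951 -1.0737]
shift cm (tool) [ 0.0439 -0.0405 -0.1185] spin -1.0645861298286263e-05
```

View pics/w7.png

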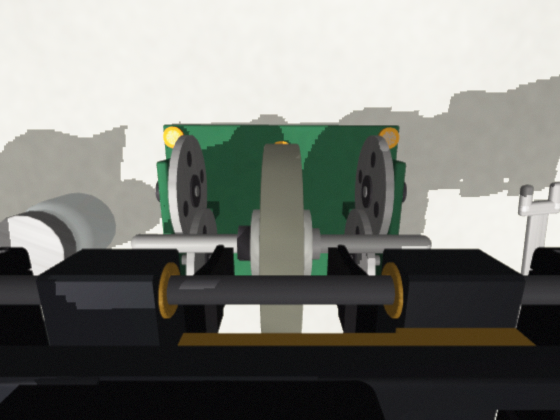

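It is seated and free between the open fingers. I'll wait for it to come to rest.

Emit:
{"fn": "play_rows", "kwargs": {
  "motion": [
    [0.4,0,0,0,0],
    [0.4,0,0,0,0],
    [0.4,0,0,0,0],
    [0.4,0,0,0,0],
    [0.4,0,0,0,0],
    [0.4,0,0,0,0],
    [0.4,0,0,0,0],
    [0.4,0,0,0,0],
    [0.4,0,0,0,0],
    [0.4,0,0,0,0],
    [0.4,0,0,0,0],
    [0.4,0,0,0,0],
    [0.4,0,0,0,0],
    [0.4,0,0,0,0],
    [0.4,0,0,0,0],
    [0.4,0,0,0,0],
    [0.4,0,0,0,0],
    [0.4,0,0,0,0],
    [0.4,0,0,0,0],
    [0.4,0,0,0,0]
  ]
}}

```text
time: 13.72
position: [0.582, 0.2719, 0.1475]
tool_rot: [3.137, 0.172, -0.0]
ft_force: [-0.2, 0.6, -0.2]
grip_width: 0.599
```

Emit:
{"fn": "play_rows", "kwargs": {
  "motion": [
    [0.4,0,0,0,0],
    [0.4,0,0,0,0],
    [0.4,0,0,0,0],
    [0.4,0,0,0,0],
    [0.4,0,0,0,0],
    [0.4,0,0,0,0],
    [0.4,0,0,0,0],
    [0.4,0,0,0,0],
    [0.4,0,0,0,0],
    [0.4,0,0,0,0],
    [0.4,0,0,0,0],
    [0.4,0,0,0,0],
    [0.4,0,0,0,0],
    [0.4,0,0,0,0],
    [0.4,0,0,0,0],
    [0.4,0,0,0,0],
    [0.4,0,0,0,0],
    [0.4,0,0,0,0],
    [0.4,0,0,0,0],
    [0.4,0,0,0,0]
  ]
}}

```text
time: 16.23
position: [0.582, 0.2719, 0.1475]
tool_rot: [3.137, 0.172, 0.0]
ft_force: [-0.0, -0.4, 0.3]
grip_width: 0.6
```

Run:
```python
from h import *
a=optics.get_image("wrist");cv2.imwrite("pics/w8.png",a[:,:,::-1])
cv2.imwrite("pics/sA.png",optics.get_image("scene")[:,:,::-1])
print(ctrl.get_state()["time"])
```

```text
16.325
```

Emit:
{"fn": "play_rows", "kwargs": {
  "motion": [
    [0.4,0,0,0,0],
    [0.4,0,0,0,0],
    [0.4,0,0,0,0],
    [0.4,0,0,0,0],
    [0.4,0,0,0,0],
    [0.4,0,0,0,0]
  ]
}}

```text
time: 17.08
position: [0.582, 0.2719, 0.1475]
tool_rot: [3.137, 0.172, -0.0]
ft_force: [-0.6, 0.3, -1.4]
grip_width: 0.596
```

Run:
```python
from h import *
a=optics.get_image("wrist");cv2.imwrite("pics/w9.png",a[:,:,::-1])
b=cv2.imread("pics/w8.png");c=cv2.imread("pics/w7.png");a=a[:,:,::-1]
def d(p,q):
    s=(slice(140,240),slice(250,315));return np.abs(p[s].astype(int)-q[s]).mean(),np.abs(p[s].astype(int)-q[s]).max()
print("rest diff",d(a,b),"vs after release",d(b,c))
z=lambda i:cv2.resize(i[130:340,180:385],None,fx=2.8,fy=2.8,interpolation=2)
cv2.imwrite("pics/w9z.png",z(a))
```

```text
rest diff (np.float64(1.0714871794871794), np.int64(9)) vs after release (np.float64(1.881076923076923), np.int64(50))
```

View pics/w9z.png

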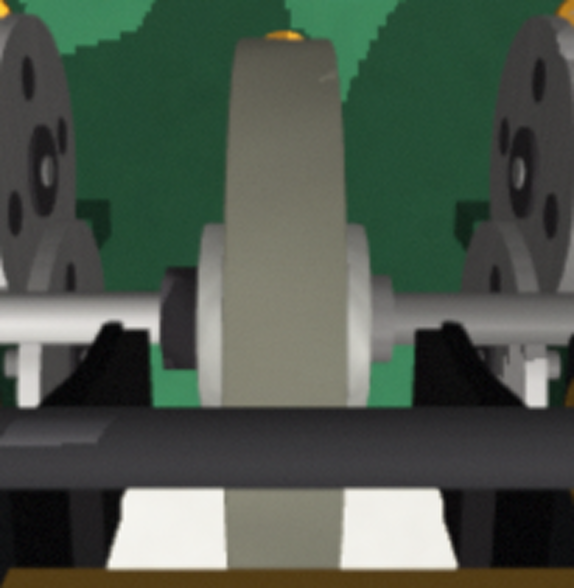

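The wheel is at rest: the frame difference is noise level, and a scratch on the rim sits at about px (296,157). Next I'll pinch lightly and turn it along an arc of about 60°.

Emit:
{"fn": "play_rows", "kwargs": {
  "motion": [
    [1,0,0,0,0],
    [1,0,0,0,0],
    [1,0,0,0,0],
    [1,0,0,0,0],
    [1,0,0,0,0],
    [1,-0.65,0,0.05,0],
    [1,-0.63,0,0.13,0],
    [1,-0.61,0,0.22,0],
    [1,-0.57,0,0.3,0],
    [1,-0.53,0,0.38,0],
    [1,-0.47,0,0.45,0],
    [1,-0.4,0,0.51,0],
    [1,-0.17,0,0.27,0],
    [1,0,0,0,0],
    [1,0,0,0,0]
  ],
  "force": 7
}}

```text
time: 19.0
position: [0.5413, 0.2674, 0.124]
tool_rot: [3.136, 0.173, -0.003]
ft_force: [1.0, -0.8, -0.6]
grip_width: 0.227
```

Run:
```python
from h import *
delta([.5824,.2723,.1487],-1.461)
cv2.imwrite("pics/w10.png",optics.get_image("wrist")[:,:,::-1])
```

```text
t 19.0 pos [0.5413 0.2674 0.124 ] yawy -1.4608876031207432 zaxis [-0.0016 -0.0005 -1.    ] grip 0.22675068724861921 ft [ 0.9693 -0.7563 -0.5757]
shift cm (tool) [ 4.1369 -0.0366 -2.472 ] spin 0.00011239687925690411
```

View pics/w10.png

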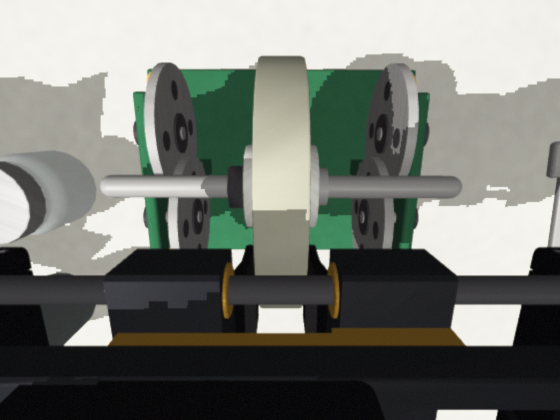

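Run:
```python
from h import *
i=cv2.imread("pics/w10.png");j=cv2.imread("pics/w7.png")
cl=cv2.createCLAHE(3,(4,4))
f=lambda i,a,b:cv2.resize(cl.apply(cv2.cvtColor(i[a:b,240:325],6)),None,fx=4.4,fy=550/(b-a),interpolation=2)
cv2.imwrite("pics/m.png",np.hstack([f(i,45,255),f(j,130,255)]))
```

```text
(no output)
```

View pics/m.png

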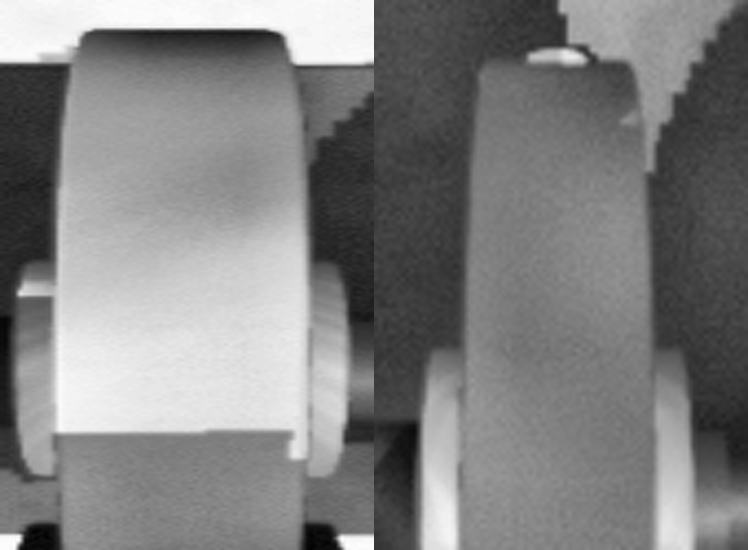

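The picture shows the mandrel still on both disc pairs, level at row 186, with the fingers carried round about 60°. The rim "scratch" was only a light edge, so it can't track rotation. I'll release and then bring the open fingers back to the top.

Emit:
{"fn": "play_rows", "kwargs": {
  "motion": [
    [0.4,0,0,0,0],
    [0.4,0,0,0,0],
    [0.4,0,0,0,0],
    [0.4,0,0,0,0],
    [0.4,0,0,0,0],
    [0.4,0,0,-1.35,0],
    [0.4,0.5,0,-1,0],
    [0.4,1,0,0,0],
    [0.4,1,0,0,0],
    [0.4,1,0,0,0],
    [0.4,0.6,0,0,0],
    [0.4,0,0,0,0],
    [0.4,0,0,0,0]
  ]
}}

```text
time: 20.68
position: [0.5823, 0.2721, 0.1477]
tool_rot: [3.137, 0.173, -0.001]
ft_force: [0.1, 0.6, -0.2]
grip_width: 0.599
```

Run:
```python
from h import *
delta([.582,.2719,.1475],-1.461)
cv2.imwrite("pics/w11.png",optics.get_image("wrist")[:,:,::-1])
```

```text
t 20.675 pos [0.5823 0.2721 0.1477] yawy -1.4606086748849394 zaxis [-0.0005 -0.0002 -1.    ] grip 0.5985780614652704 ft [ 0.1082  0.5933 -0.2277]
shift cm (tool) [-0.0349  0.0146  0.0241] spin 0.00039132511506068113
```

View pics/w11.png

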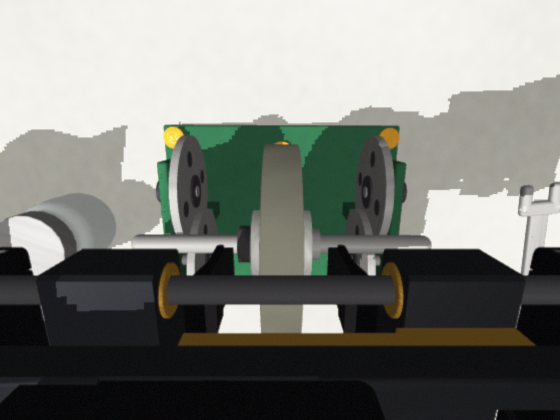

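Emit:
{"fn": "play_rows", "kwargs": {
  "motion": [
    [0.4,0,0,0,0],
    [0.4,0,0,0,0],
    [0.4,0,0,0,0],
    [0.4,0,0,0,0],
    [0.4,0,0,0,0],
    [0.4,0,0,0,0],
    [0.4,0,0,0,0],
    [0.4,0,0,0,0],
    [0.4,0,0,0,0],
    [0.4,0,0,0,0],
    [0.4,0,0,0,0],
    [0.4,0,0,0,0],
    [0.4,0,0,0,0],
    [0.4,0,0,0,0],
    [0.4,0,0,0,0],
    [0.4,0,0,0,0],
    [0.4,0,0,0,0],
    [0.4,0,0,0,0],
    [0.4,0,0,0,0],
    [0.4,0,0,0,0]
  ]
}}

```text
time: 23.22
position: [0.5827, 0.2719, 0.1479]
tool_rot: [3.137, 0.172, -0.0]
ft_force: [0.2, 0.0, -0.3]
grip_width: 0.603
```

Emit:
{"fn": "play_rows", "kwargs": {
  "motion": [
    [0.4,0,0,0,0],
    [0.4,0,0,0,0],
    [0.4,0,0,0,0],
    [0.4,0,0,0,0],
    [0.4,0,0,0,0],
    [0.4,0,0,0,0],
    [0.4,0,0,0,0],
    [0.4,0,0,0,0],
    [0.4,0,0,0,0],
    [0.4,0,0,0,0],
    [0.4,0,0,0,0],
    [0.4,0,0,0,0],
    [0.4,0,0,0,0],
    [0.4,0,0,0,0],
    [0.4,0,0,0,0],
    [0.4,0,0,0,0],
    [0.4,0,0,0,0],
    [0.4,0,0,0,0],
    [0.4,0,0,0,0],
    [0.4,0,0,0,0]
  ]
}}

```text
time: 25.72
position: [0.5827, 0.2719, 0.1479]
tool_rot: [3.137, 0.172, 0.0]
ft_force: [-0.2, -0.2, 0.2]
grip_width: 0.601
```

Emit:
{"fn": "play_rows", "kwargs": {
  "motion": [
    [0.4,0,0,0,0],
    [0.4,0,0,0,0],
    [0.4,0,0,0,0],
    [0.4,0,0,0,0],
    [0.4,0,0,0,0],
    [0.4,0,0,0,0],
    [0.4,0,0,0,0],
    [0.4,0,0,0,0],
    [0.4,0,0,0,0],
    [0.4,0,0,0,0],
    [0.4,0,0,0,0],
    [0.4,0,0,0,0],
    [0.4,0,0,0,0],
    [0.4,0,0,0,0],
    [0.4,0,0,0,0],
    [0.4,0,0,0,0],
    [0.4,0,0,0,0],
    [0.4,0,0,0,0],
    [0.4,0,0,0,0],
    [0.4,0,0,0,0]
  ]
}}

```text
time: 28.22
position: [0.5827, 0.272, 0.1479]
tool_rot: [3.137, 0.172, -0.0]
ft_force: [-0.4, 0.7, -0.3]
grip_width: 0.603
```

Run:
```python
from h import *
delta([.582,.2719,.1475],-1.461)
a=optics.get_image("wrist")[:,:,::-1];cv2.imwrite("pics/w12.png",a)
g=lambda i:cv2.resize(i[200:265,225:340],None,fx=3.4,fy=3.4,interpolation=2)
L=[cv2.imread(f"pics/w{k}.png") for k in (9,7,12,11)]
cv2.imwrite("pics/cmp.png",np.vstack([np.hstack([g(L[0]),g(L[1])]),np.hstack([g(L[2]),g(L[3])])]))
```

```text
t 28.225 pos [0.5827 0.272  0.1479] yawy -1.4609429633464728 zaxis [-0.     -0.0001 -1.    ] grip 0.6028669708523366 ft [-0.3561  0.7141 -0.3288]
shift cm (tool) [-0.0668 -0.0009  0.0397] spin 5.703665352729814e-05
```

View pics/cmp.png

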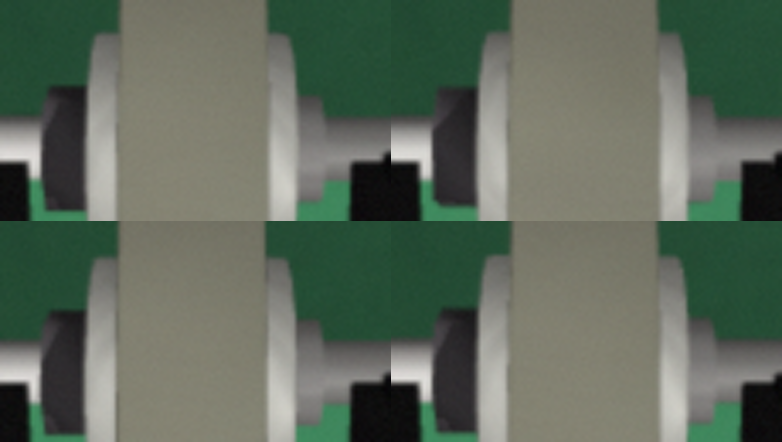

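In the comparison, the nut and the flange streaks at rest (left column) look nearly the same before and after the turn. There's time to check that it is still and to compare the two rests properly.

Emit:
{"fn": "play_rows", "kwargs": {
  "motion": [
    [0.4,0,0,0,0],
    [0.4,0,0,0,0],
    [0.4,0,0,0,0]
  ]
}}

```text
time: 28.65
position: [0.5827, 0.2719, 0.1479]
tool_rot: [3.137, 0.172, -0.0]
ft_force: [0.1, 0.2, -0.6]
grip_width: 0.601
```

Run:
```python
from h import *
a=optics.get_image("wrist")[:,:,::-1];cv2.imwrite("pics/w13.png",a)
L={k:cv2.imread(f"pics/w{k}.png").astype(int) for k in(7,8,9,11,12,13)}
for n,s in {"flL":(slice(212,262),slice(250,258)),"flR":(slice(212,262),slice(304,312)),"nut":(slice(226,260),slice(237,250)),"bg":(slice(160,200),slice(205,255))}.items():
    print(n,{(p,q):round(np.abs(L[p][s]-L[q][s]).mean(),2) for p,q in[(8,9),(12,13),(9,13),(9,7),(9,11),(13,11)]})
g=lambda i:cv2.resize(i[205:262,235:325].astype(np.uint8),None,fx=4.2,fy=4.2,interpolation=2)
cv2.imwrite("pics/cmp2.png",np.hstack([g(L[9]),g(L[13])]))
```

```text
flL {(8, 9): np.float64(0.92), (12, 13): np.float64(0.96), (9, 13): np.float64(3.8), (9, 7): np.float64(3.26), (9, 11): np.float64(1.86), (13, 11): np.float64(4.06)}
flR {(8, 9): np.float64(0.92), (12, 13): np.float64(0.97), (9, 13): np.float64(5.85), (9, 7): np.float64(4.84), (9, 11): np.float64(1.69), (13, 11): np.float64(5.0)}
nut {(8, 9): np.float64(1.18), (12, 13): np.float64(1.23), (9, 13): np.float64(3.24), (9, 7): np.float64(3.4), (9, 11): np.float64(1.92), (13, 11): np.float64(3.39)}
bg {(8, 9): np.float64(1.19), (12, 13): np.float64(1.17), (9, 13): np.float64(1.21), (9, 7): np.float64(1.19), (9, 11): np.float64(1.25), (13, 11): np.float64(1.22)}
```

View pics/cmp2.png

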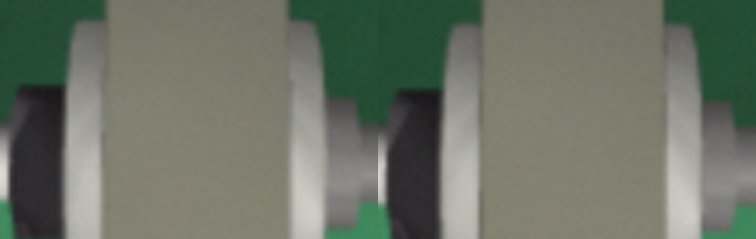

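The wheel is fully at rest: the two frames differ only by noise, and the second rest matches the first to within a pixel or so. I'll pinch it in place.

Emit:
{"fn": "play_rows", "kwargs": {
  "motion": [
    [1,0,0,0,0],
    [1,0,0,0,0],
    [1,0,0,0,0],
    [1,0,0,0,0],
    [1,0,0,0,0],
    [1,0,0,0,0],
    [1,0,0,0,0],
    [1,0,0,0,0],
    [1,0,0,0,0],
    [1,0,0,0,0],
    [1,0,0,0,0],
    [1,0,0,0,0]
  ],
  "force": 10
}}

```text
time: 30.2
position: [0.5827, 0.2719, 0.1479]
tool_rot: [3.137, 0.172, -0.0]
ft_force: [-0.5, -0.4, 0.1]
grip_width: 0.23
```

Run:
```python
from h import *
delta([.582,.2719,.1475],-1.461)
a=optics.get_image("wrist")[:,:,::-1];cv2.imwrite("pics/w14.png",a)
b=cv2.imread("pics/w13.png")
g=lambda i:cv2.resize(i[130:265,160:400],None,fx=1.66*2,fy=1.66*2,interpolation=2)[:, :]
cv2.imwrite("pics/cmp3.png",np.vstack([g(b)[150:,:],g(a)[150:,:]]))
t=cv2.imread("pics/top0.png").astype(int);u=optics.get_image("top")[:,:,::-1];cv2.imwrite("pics/top14.png",u)
```

```text
t 30.2 pos [0.5827 0.2719 0.1479] yawy -1.4610647252276574 zaxis [ 0.     -0.0001 -1.    ] grip 0.22999188552586128 ft [-0.5177 -0.3574  0.1288]
shift cm (tool) [-0.0703 -0.0087  0.0398] spin -6.472522765732514e-05
```

View pics/cmp3.png

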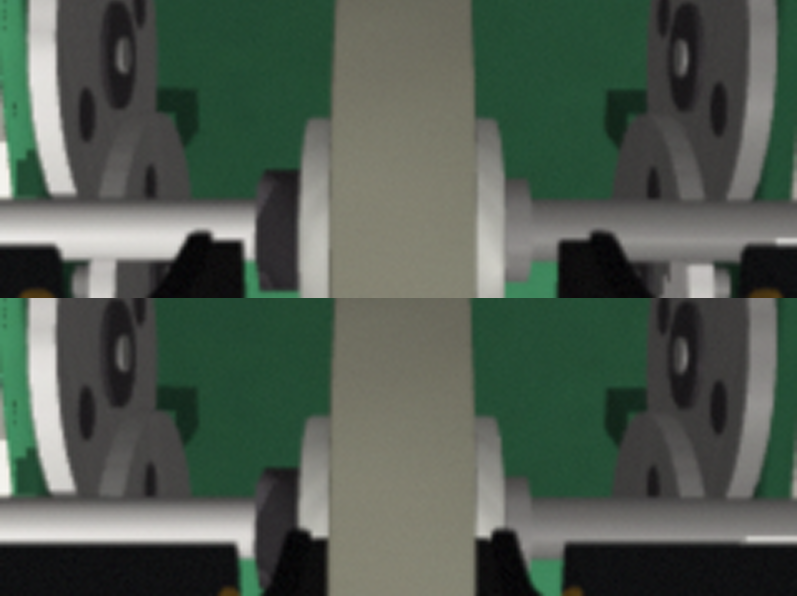

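View pics/top14.png

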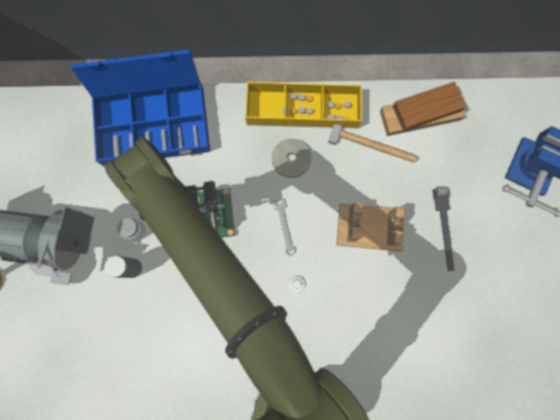

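The pinch didn't move anything: the nut, flange and disc holes are unchanged, and the opening is 20 mm on the wheel. The top view shows every bystander where it was, so I'll hand the job in.

```bash
python3 -c "
from bench import ticket
print(ticket.close_job())"
```

```text
the job is handed in; nothing more can be done
None
```

I moved the wheel from the cradle onto both disc pairs of the stand and let it swing to rest. I then turned it by hand about 60°, let go, and let it rest again. It is now pinched lightly (10 N) in the pose where it came to rest. I handed the job in at about 30 s of the 58 s allowed; no verdict was reported.

**Last checks:**
- **At rest:** frames taken about 0.4 s apart before the final pinch differed only by image noise.
- **Final pinch:** the nut, flange and disc holes looked the same before and after it. The jaws stopped at 20 mm, the wheel's thickness, and the wrist force was near zero.
- **Position:** the mandrel lies in both nips, and the wheel is centred on the stand to within a few millimetres.
- **Bystanders:** all six looked unmoved. Five show in the last top view; the arm does not hide the jar or can.

**Less certain:**
- **Size of the turn:** the wheel has no usable mark; a rim mark I meant to track turned out to be a light edge. The 60° comes from the path the fingers took, not from seeing the wheel turn.
- **Heavy side down:** I infer this from the wheel coming to rest freely. The two rests looked nearly the same, but their flange and nut images differed by more than noise. A small shift in camera position would explain that, though I did not confirm it.

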